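# Set up a jar for its side-view photograph

### The job

Get the blue-capped sample jar ready for a side-view photograph: slide the lamp along its rail fully up to the red stop, and stand the jar upright on the bench midway between the lamp and the camera's lens, centred on the line from lamp to lens. Set the jar down gently rather than dropping it, and leave the other jars, the tube rack and the bottle where they are.

Things in the scene. Friction and masses are not known exactly. Their poses are not given: they have to be found in the camera images.
- jar_blue: the sample jar: glass jar, 44 mm diameter, 80 mm tall with its blue screw cap, about 0.12 kg; origin at the centre of its underside, z up through the cap
- jar_orange: bystander: glass jar, 44 mm diameter, 80 mm tall with its orange screw cap, about 0.12 kg; origin at the centre of its underside, z up through the cap
- jar_white: bystander: glass jar, 44 mm diameter, 80 mm tall with its white screw cap, about 0.12 kg; origin at the centre of its underside, z up through the cap
- tube_rack: bystander: loose white tube rack, 60 (x) x 120 (y) x 57 mm tall, with blue and clear tube caps; origin at the centre of its underside
- media_bottle: bystander: loose glass bottle with an orange cap, 72 mm diameter, about 130 mm tall; origin at the centre of its underside
- lamp_rail: low aluminium rail fixed to the bench, 70 (x) x 146 (y) x 19 mm tall, with a red stop block (8 mm thick, top at 26 mm) across the end nearest the camera; origin at the centre of its underside; its y axis is the slide direction and points towards the camera, along the line from lamp to lens
- lamp (a joint): position of the lamp on its rail in m: 0 = farthest from the camera, 0.08 = home against the red stop; it grows as the lamp moves along the rail's +y towards the camera. Sliding friction about 2.5 N plus light damping; it stays where it is left
- lamp_knob (a point): grip point, 12 mm below the top of the yellow knob standing on the lamp: 18 mm diameter, 24 mm tall, from 91 to 115 mm above the bench, free all round. The knob is fixed to the grey lamp housing below it (66 (x) x 56 (y) mm, its top 86 mm above the bench)
- lamp_face (a point): centre of the lamp's round white front (46 mm diameter), 50 mm above the bench, 33 mm ahead of the knob's axis along the rail's +y; moves with the lamp
- cam: white camera fixed to the bench, with a black lens tube (40 mm diameter, 40 mm long) that looks at the lamp; camera housing 64 (x) x 80 (y) mm, 88 mm tall, its foot 80 (x) x 100 (y) mm, reaching 125 mm behind the lens front. Origin on the bench plane directly below the centre of the lens front; axes parallel to the rail's, the lens looks along its -y
- lens (a point): centre of the lens front, 50 mm above the bench. With the lamp at its stop, the lens front and lamp front are 150 to 170 mm apart and face each other on one line

How it is judged (in metres and radians):
At the end, for the whole second after the job is handed in: The lamp is within 4 mm of its stop; the blue-capped jar stands upright (within 0.1 rad), at rest on the bench between lamp and lens, its axis at least 63 mm from the lens front and at least 63 mm from the lamp front (12 to 22 mm either side of midway) and within 10 mm of the line from lamp to lens (value of joint lamp above 0.076 m and y of jar_blue in the frame of lens below -0.063 m and y of jar_blue in the frame of lamp_face above 0.063 m and x of jar_blue in the frame of lens between -0.01 and 0.01 m and height (world z) of jar_blue below 0.004 m and angle between jar_blue's own z axis and vertical below 0.1 rad and linear speed of jar_blue below 0.02 m/s); the robot touches nothing.
It fails at once if the blue-capped jar is tipped over (more than 0.6 rad) (angle between jar_blue's own z axis and vertical above 0.6 rad).
It fails at once if the blue-capped jar is dropped on to the bench (moves faster than 0.5 m/s within 40 mm of it) (linear speed of jar_blue above 0.5 m/s and height (world z) of jar_blue below 0.04 m).
It fails at once if another jar, the tube rack or the bottle is moved more than 20 mm (distance of any of jar_orange, jar_white, tube_rack, media_bottle from where it was at the start of the episode above 0.02 m).
It also fails if it takes over 54 s, if anything falls off the work surface, if the arm or the gripper's body presses on something with over 40 N, if the wrist force passes 120 N, or if a joint passes its speed limit or range.

### The arm

A 6-joint arm with a two-finger parallel gripper is mounted at the origin on the work surface. World frame = base frame: x ahead of the robot, y to its left, z up, the work surface at z = 0. Lengths are in mm, angles in rad, forces in N, time in s.
With the tool pointing down it reaches from about 350 to 875 mm from the base axis. Payload 4.2 kg.
Tool frame: the origin (TCP) lies on the mounting face of the last link; the fingertips stand 173 mm ahead of it and the grasp point (between the pads) lies 155 mm ahead of it; z points along the fingers, y is the line along which they close (so a half turn about z gives the same grasp; the last joint's range is limited). The gripper opens to 85 mm and grips with 20 to 120 N. Pads are 22 mm wide; open, the fingers measure 114 mm over their backs; the gripper's body (76 mm by 85 mm) begins 54 mm behind the grasp point. The pads swing forward as they close: fully open they stand 13 mm farther back than shut.
Start: joints at [1.607, 0.385, 0.008, 0, -1.194, -0.259], TCP at [138.069, 609.538, 404.712] pointing down, gripper open.
Joint ranges: [-3.14, 3.14], [-1.21, 2.06], [-1.07, 1.41], [-3.16, 2.05], [-2.99, -0.16], [-3.1, 3.1]. Speed limits (rad/s): [2.79, 2.79, 3.14, 3.14, 3.14, 3.14].

### API

Orientations are given as a unit quaternion [x, y, z, w].
In Python, from bench import arm gives the robot as it stands. The module is installed in compiled form; this text tells all that it offers.
- The arm moves only by the tool move_arm, never from a script. Its arguments are lists of equal length, an entry for each row: "fingers": the finger opening in mm, from 0 to 85.4; "travel": the shift along the tool's x, y, z in mm, a list of three; "dr": the turn, a rotation vector about the tool's x, y, z in rad, a list of three. A call has 1 to 10 rows; each row is the pose to reach, as a shift and turn from the pose commanded when the call began, along the tool's axes at that moment; what a row does not reach only later rows make up. A row lasts 1/10 s, in which the tool goes at most 50 mm and 8.59 degrees, less where a joint would pass 70% of its speed; a pose out of reach is approached as far as the arm can. A call with a gripper value outside its range is refused whole. The fingers move at their own pace and stop on an object; the grip force is fixed at half the most. Time passes only in rows, so rows that repeat a pose let the fingers close. It gives the time, the measured TCP pose, the force, the opening and the grip force at its end, in the units of the state.
- arm.read_state(): the state, without advancing time (a new reading comes with each control period).
- arm.get_image(name): name is "scene" or "top"; returns the picture (480x640x3 uint8, red, green, blue); there is no depth.
- arm.camera_model(name): a dict with "intrinsics" (3x3 intrinsics, pixels), "k1" (the pictures are not rectified: a ray, as slopes to the right and down, at radius r is drawn at 1 + k1 r^2 times it, then the intrinsics apply), "pose" (4x4, takes a point from camera to world coordinates). Camera axes: x right, y up, looking along -z (the intrinsics and any distortion apply to the point x, -y, -z); pixel columns grow to the right and rows downward; lengths in mm; the calibration is good to about 2 mm. A picture is of the moment at which its call begins. camera_model takes no time and is no camera call.
- arm.job_done(): hands the job in; it is judged then, once.
The state is a dict: "clock": time; "joints": joint angles; "joint_vel": joint speeds; "joint_efforts": joint torques, N m; "position": TCP position; "ee_rot": TCP orientation; "contact_force": force on the tool from outside, world axes, zero at the start; "wrist_torque": the same for the moment, N m; "gripper_width": finger opening in mm; "grasp_force": force on a finger pad.
Only numpy, scipy, OpenCV 4.12 (cv2) and the standard library are available. Lean on these libraries where they do the work, as an engineer would, in place of code of your own. Each camera call takes 0.05 s, during which the arm holds its last target. There are 200 camera calls.

## Working session

There is one attempt and no reset: what is moved stays moved. The work goes in short steps, Python scripts to look and compute and a tool call to move; the robot and the scene stay as the last step left them, time stands still between calls to the robot, and variables do not carry over. Pictures are saved under pics/ and viewed, at most 10 in all, crops included, and the job is handed in when it is done.

Besides the shell and the picture viewer there is one more tool, called after "Request:" as name(argument=value, ...), one argument or row to a line, values as JSON. move_arm: Moves the arm, as the interface text tells. Its arguments: {"type":"object","properties":{"fingers":{"type":"array","items":{"type":"number"}},"travel":{"type":"array","items":{"type":"array","items":{"type":"number"}}},"dr":{"type":"array","items":{"type":"array","items":{"type":"number"}}}},"required":["fingers","travel","dr"]}

```bash
mkdir -p pics
python3 - <<'E'
from bench import arm
import cv2
for n in("scene","top"):
    cv2.imwrite(f"pics/{n}0.png",arm.get_image(n)[:,:,::-1])
    m=arm.camera_model(n);print(n,m)
s=arm.read_state();print(s)
E
```

```text
scene {'intrinsics': array([[548.30687266,   0.        , 317.29620432],
       [  0.        , 548.30687266, 246.54216651],
       [  0.        ,   0.        ,   1.        ]]), 'k1': -0.012332965816001679, 'pose': array([[ 7.00179731e-01, -3.95319129e-01,  5.94534381e-01,
         1.21736630e+03],
       [ 7.13958156e-01,  3.91737019e-01, -5.80349773e-01,
        -6.55652407e+02],
       [-3.47775965e-03,  8.30821819e-01,  5.56527637e-01,
         7.60173841e+02],
       [ 0.00000000e+00,  0.00000000e+00,  0.00000000e+00,
         1.00000000e+00]])}
top {'intrinsics': array([[490.39466835,   0.        , 318.19691403],
       [  0.        , 490.39466835, 239.60132831],
       [  0.        ,   0.        ,   1.        ]]), 'k1': -0.09502869591120666, 'pose': array([[ 8.09555512e-02,  9.70447372e-01, -2.27328171e-01,
         3.23942938e+02],
       [-9.96717280e-01,  7.90342085e-02, -1.75572471e-02,
         2.18772158e+01],
       [ 9.28317715e-04,  2.28003273e-01,  9.73659923e-01,
         9.70182362e+02],
       [ 0.00000000e+00,  0.00000000e+00,  0.00000000e+00,
         1.00000000e+00]])}
{'clock': 0.1, 'joints': array([ 1.60660069e+00,  3.85504211e-01,  6.73065918e-03, -4.65638393e-04,
       -1.19402241e+00, -2.58625432e-01]), 'joint_vel': array([-0.00080785, -0.00217343,  0.00327356,  0.00036088, -0.00210567,
       -0.00157413]), 'joint_efforts': array([-1.74292331e-04, -3.93317091e+01,  1.88930351e+01,  4.19794545e+00,
       -2.61113244e-03,  3.00261064e-06]), 'position': array([138.02100513, 609.37482703, 403.69880002]), 'ee_rot': array([ 9.93790192e-01, -1.11265484e-01, -6.74052395e-05,  1.02074392e-03]), 'contact_force': array([0.33002925, 0.82862427, 0.50482462]), 'wrist_torque': array([-0.00648991, -0.02047556, -0.02269758]), 'grasp_force': 0.0, 'gripper_width': 85.70481059264684}
```

View pics/scene0.png

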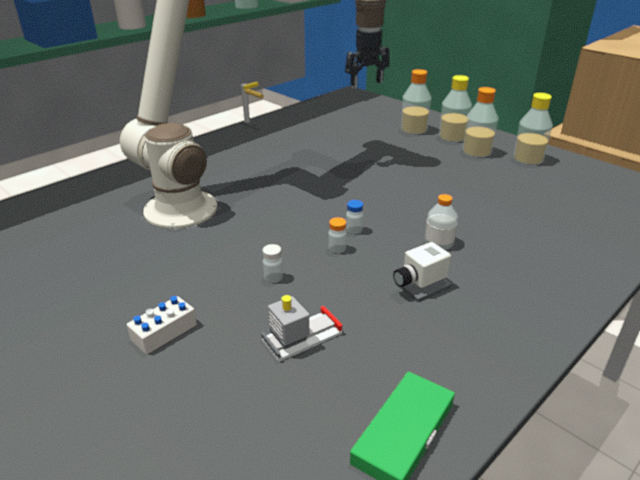

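View pics/top0.png

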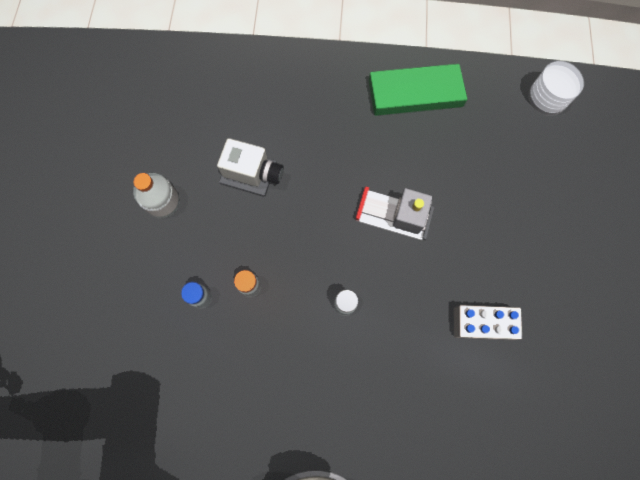

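The scene view shows the blue jar at about (355,215), orange (338,235), white (272,263), lamp knob (287,302), red stop (331,318) and lens (402,277). In the top view they are: blue cap (193,293), orange (245,281), white (347,301), knob (419,204), stop (362,204), lens (277,174), bottle (150,188).

```bash
cat > h.py <<'E'
import numpy as np, cv2
from bench import arm
M={n:arm.camera_model(n) for n in("scene","top")}
def ray(n,px):
    m=M[n];p=cv2.undistortPoints(np.array([[px]],float),m["intrinsics"],np.array([m["k1"],0,0,0.]))[0,0]
    d=m["pose"][:3,:3]@np.array([p[0],-p[1],-1]);return m["pose"][:3,3],d/np.linalg.norm(d)
def tri(ps,pt):
    A=np.zeros((3,3));b=np.zeros(3);R=[ray("scene",ps),ray("top",pt)]
    for o,d in R:
        P=np.eye(3)-np.outer(d,d);A+=P;b+=P@o
    x=np.linalg.solve(A,b);return x,max(np.linalg.norm((np.eye(3)-np.outer(d,d))@(x-o)) for o,d in R)
def atz(n,px,z):
    o,d=ray(n,px);return o+d*(z-o[2])/d[2]
def proj(n,X):
    m=M[n];p=m["pose"][:3,:3].T@(np.asarray(X,float)-m["pose"][:3,3])
    a=p[0]/-p[2];b=-p[1]/-p[2];k=1+m["k1"]*(a*a+b*b);K=m["intrinsics"]
    return np.array([K[0,0]*a*k+K[0,2],K[1,1]*b*k+K[1,2]])
E
python3 - <<'E'
from h import *
I={n:cv2.imread(f"pics/{n}0.png") for n in M}
H={n:cv2.cvtColor(I[n],cv2.COLOR_BGR2HSV) for n in M}
col={"blue":(105,125),"orange":(8,18),"yellow":(22,33),"red":(0,5)}
roi={"scene":{"blue":(340,195,370,225),"orange":(325,213,350,235),"yellow":(275,290,300,312),"red":(315,300,348,335)},
"top":{"blue":(175,275,215,310),"orange":(230,265,265,300),"yellow":(408,192,430,215),"red":(350,180,375,225)}}
for c,(a,b) in col.items():
    for n in M:
        x0,y0,x1,y1=roi[n][c];h=H[n][y0:y1,x0:x1]
        m=cv2.inRange(h,(a,110,60),(b,255,255));k,l,s,ce=cv2.connectedComponentsWithStats(m)
        i=1+s[1:,4].argmax();print(c,n,ce[i]+[x0,y0],s[i]+[x0,y0,0,0,0])
def crop(n,x0,y0,x1,y1,f): return cv2.resize(I[n][y0:y1,x0:x1],None,fx=f,fy=f,interpolation=cv2.INTER_CUBIC)
a=crop("top",205,125,445,245,3.3);b=crop("scene",255,195,455,365,3.5)
cv2.imwrite("pics/ct.png",a);cv2.imwrite("pics/cs.png",b)
E
```

```text
blue scene [354.7195122 205.3597561] [347 200  16  12 164]
blue top [191.85750636 292.45038168] [181 282  23  22 393]
orange scene [337.25 224.65] [329 217  17  14 120]
orange top [244.54521964 280.50904393] [234 270  22  22 387]
yellow scene [286.29032258 302.16935484] [281 295  10  16 124]
yellow top [417.83146067 204.51685393] [413 199  11  12  89]
red scene [331.39156627 317.21084337] [320 306  22  25 166]
red top [361.64233577 202.4379562 ] [356 187  13  33 137]
```

View pics/ct.png

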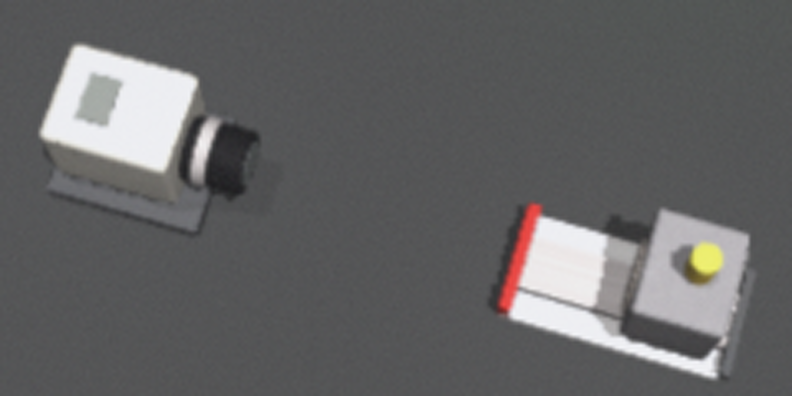

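View pics/cs.png

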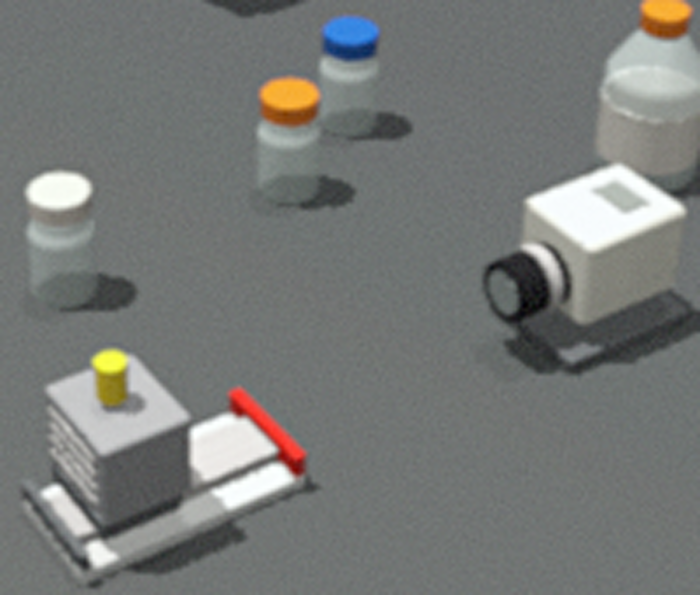

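The crops show the camera, rail and lamp clearly. In the top crop the camera housing roof corners are (78,45),(198,77),(165,170),(42,135), the stop ends (535,205)/(505,312) and the lens front near (250,158). In the scene crop the lens front is at (503,290) and the knob top at (110,360).

Run:
```python
from h import *
np.set_printoptions(precision=1,suppress=True)
T=lambda u,v:np.array([(u+.5)/3.3-.5+205,(v+.5)/3.3-.5+125])
S=lambda u,v:np.array([(u+.5)/3.5-.5+255,(v+.5)/3.5-.5+195])
print("blue centroid",tri((354.7,205.4),(191.9,292.5)))
print("orange",tri((337.2,224.6),(244.5,280.5)))
print("white top",tri(S(60,187),(347,301)))
# cap top: ellipse centres
print("blue top scene", tri(S(351,33),(192.0,292.4)))
print("knob cen",tri((286.3,302.2),(417.8,204.5)), "knobtop",tri(S(110,360),T(709,256)))
print("stop far",tri(S(236,393),T(535,207)),"near",tri(S(300,466),T(505,310)))
print("lens",tri(S(503,290),T(254,159)))
for nm,P,z in(("cam",[(78,45),(198,77),(165,170),(42,135)],88),("lamp",[(663,210),(748,235),(712,332),(627,308)],86)):
    c=np.array([atz("top",T(*p),z) for p in P])[:,:2]
    mid=[(c[0]+c[3])/2,(c[1]+c[2])/2];d=mid[1]-mid[0]
    e=(c[0]+c[1])/2-(c[3]+c[2])/2
    print(nm,c.tolist(),"mid",mid,np.degrees(np.arctan2(d[1],d[0])),np.linalg.norm(d),"cross",np.degrees(np.arctan2(e[1],e[0])),np.linalg.norm(e))
print("stop topview z26",atz("top",T(535,207),26),atz("top",T(505,310),26))
print("knob at z 115 top",atz("top",T(709,254),115),"lens z50",atz("top",T(254,159),50))
```

```text
blue centroid (array([414.4, 262.3,  71.3]), np.float64(0.5076164596349744))
orange (array([444.9, 167.3,  68.5]), np.float64(1.1343500374930662))
white top (array([422.6, -22.7,  79.4]), np.float64(0.9923939435510819))
blue top scene (array([414.6, 261.7,  75.3]), np.float64(0.2086060420619557))
knob cen (array([ 607.9, -141.8,  102.5]), np.float64(0.4996631850776485)) knobtop (array([ 608.6, -142.5,  114.6]), np.float64(0.4534676902591728))
stop far (array([638.4, -58.7,  63.6]), np.float64(14.11477975585728)) near (array([620.5, -27.8, -29.5]), np.float64(15.889697107206239))
lens (array([668.3, 122. ,  52.6]), np.float64(0.026166508154060363))
cam [[718.5273590132051, 229.57149752703617], [703.5171071721759, 156.16030919574138], [644.1729239229172, 168.9247059123903], [660.227090001493, 243.32853731015294]] mid [array([689.4, 236.5]), array([673.8, 162.5])] -101.86841543521109 75.52198043977911 cross -12.704224209267588 60.298432280190546
lamp [[644.0527974147819, -120.06396188181859], [633.0652815370663, -169.83303261063253], [573.4204148789211, -150.7499121759904], [583.5389182183653, -101.77219128908585]] mid [array([ 613.8, -110.9]), array([ 603.2, -160.3])] -102.06479271645966 50.48859500321151 cross -17.27809422530821 62.91861148469769
stop topview z26 [661.1 -50.7  26. ] [593.8 -36.3  26. ]
knob at z 115 top [ 610. -142.  115.] lens z50 [669.2 122.3  50. ]
```

Triangulated positions: blue jar (414.5, 262), knob (608.5, −142), and lens (668.5, 122). The rail axis heading is about 77.5°, and the tool's −y already points that way. First I go above the knob.

Request:
move_arm(
  fingers=[60,60,60,60,60,60,60,60,60,60],
  travel=[
    [15,15,0],
    [40,40,0],
    [70,70,0],
    [102,102,0],
    [135,135,0],
    [168,168,0],
    [201,201,0],
    [234,234,0],
    [267,267,0],
    [300,300,0],
  ],
  dr=[
    [0,0,0],
    [0,0,0],
    [0,0,0],
    [0,0,0],
    [0,0,0],
    [0,0,0],
    [0,0,0],
    [0,0,0],
    [0,0,0],
    [0,0,0],
  ],
)

```text
clock: 1.1
position: [364.8, 248.8, 404.6]
ee_rot: [0.994, -0.111, -0.0, -0.0]
contact_force: [1.3, 1.0, 0.0]
gripper_width: 60.0
grasp_force: 0.0
```

Request:
move_arm(
  fingers=[60,60,60,60,60,60,60,60,60,60],
  travel=[
    [33,33,5],
    [66,66,15],
    [99,99,25],
    [132,132,35],
    [165,165,45],
    [198,198,55],
    [231,231,65],
    [264,264,75],
    [295,297,80],
    [325,328,80],
  ],
  dr=[
    [0,0,0],
    [0,0,0],
    [0,0,0],
    [0,0,0],
    [0,0,0],
    [0,0,0],
    [0,0,0],
    [0,0,0],
    [0,0,0],
    [0,0,0],
  ],
)

```text
clock: 2.1
position: [609.3, -143.0, 322.9]
ee_rot: [0.994, -0.112, -0.002, 0.0]
contact_force: [0.2, 1.2, 0.4]
gripper_width: 60.2
grasp_force: 0.0
```

Request:
move_arm(
  fingers=[60,60,60,60,60,18,10,5,5,5],
  travel=[
    [0,-1,15],
    [0,-1,35],
    [0,-1,50],
    [0,-1,59],
    [0,-1,59],
    [0,-1,59],
    [0,-1,59],
    [0,-1,59],
    [0,-1,59],
    [0,-1,59],
  ],
  dr=[
    [0,0,0],
    [0,0,0],
    [0,0,0],
    [0,0,0],
    [0,0,0],
    [0,0,0],
    [0,0,0],
    [0,0,0],
    [0,0,0],
    [0,0,0],
  ],
)

```text
clock: 3.1
position: [609.3, -140.2, 267.1]
ee_rot: [0.994, -0.111, 0.001, 0.0]
contact_force: [-1.6, -1.2, 6.1]
gripper_width: 15.8
grasp_force: 58.7
```

Request:
move_arm(
  fingers=[5,5,5,5,5,5,5,5,5,5],
  travel=[
    [0,-3,-2],
    [0,-8,-2],
    [0,-14,-2],
    [0,-21,-2],
    [0,-28,-2],
    [0,-35,-2],
    [0,-42,-2],
    [0,-49,-2],
    [0,-55,-2],
    [0,-60,-2],
  ],
  dr=[
    [0,0,0],
    [0,0,0],
    [0,0,0],
    [0,0,0],
    [0,0,0],
    [0,0,0],
    [0,0,0],
    [0,0,0],
    [0,0,0],
    [0,0,0],
  ],
)

```text
clock: 4.1
position: [622.6, -80.9, 267.2]
ee_rot: [0.994, -0.111, 0.0, 0.0]
contact_force: [3.8, -3.7, -4.6]
gripper_width: 15.6
grasp_force: 59.2
```

Request:
move_arm(
  fingers=[5,5,5,5],
  travel=[
    [0,-3,0],
    [0,-6,0],
    [0,-8,0],
    [0,-8,0],
  ],
  dr=[
    [0,0,0],
    [0,0,0],
    [0,0,0],
    [0,0,0],
  ],
)

```text
clock: 4.5
position: [624.3, -73.3, 267.2]
ee_rot: [0.994, -0.111, -0.0, 0.0]
contact_force: [3.4, -2.9, -5.1]
gripper_width: 15.6
grasp_force: 59.1
```

Request:
move_arm(
  fingers=[5,5,5,5],
  travel=[
    [0,-2,0],
    [0,-4,0],
    [0,-4,0],
    [0,-4,0],
  ],
  dr=[
    [0,0,0],
    [0,0,0],
    [0,0,0],
    [0,0,0],
  ],
)

```text
clock: 4.9
position: [624.7, -72.4, 267.2]
ee_rot: [0.994, -0.111, -0.001, 0.002]
contact_force: [4.6, -13.9, -5.6]
gripper_width: 15.9
grasp_force: 59.2
```

Request:
move_arm(
  fingers=[5,5,5,5],
  travel=[
    [0,-2,0],
    [0,-3,0],
    [0,-3,0],
    [0,-3,0],
  ],
  dr=[
    [0,0,0],
    [0,0,0],
    [0,0,0],
    [0,0,0],
  ],
)

```text
clock: 5.3
position: [625.0, -71.7, 267.2]
ee_rot: [0.994, -0.112, -0.002, 0.004]
contact_force: [4.4, -24.1, -5.7]
gripper_width: 16.1
grasp_force: 59.3
```

Request:
move_arm(
  fingers=[5,5,5,20,40,55,60,60,60,60],
  travel=[
    [0,3,0],
    [0,5,0],
    [0,5,0],
    [0,5,0],
    [0,5,0],
    [0,5,0],
    [0,5,-10],
    [0,5,-30],
    [0,5,-60],
    [0,5,-90],
  ],
  dr=[
    [0,0,0],
    [0,0,0],
    [0,0,0],
    [0,0,0],
    [0,0,0],
    [0,0,0],
    [0,0,0],
    [0,0,0],
    [0,0,0],
    [0,0,0],
  ],
)

```text
clock: 6.3
position: [624.4, -71.4, 359.5]
ee_rot: [0.994, -0.111, -0.0, -0.0]
contact_force: [0.6, 1.2, 0.3]
gripper_width: 60.2
grasp_force: 0.0
```

Request:
move_arm(
  fingers=[85,85,85,85,85,85,85,85,85,85],
  travel=[
    [-15,-15,0],
    [-43,-43,0],
    [-73,-73,0],
    [-104,-104,0],
    [-135,-135,0],
    [-166,-166,0],
    [-197,-197,0],
    [-228,-228,0],
    [-258,-258,0],
    [-278,-278,0],
  ],
  dr=[
    [0,0,0],
    [0,0,0],
    [0,0,0],
    [0,0,0],
    [0,0,0],
    [0,0,0],
    [0,0,0],
    [0,0,0],
    [0,0,0],
    [0,0,0],
  ],
)

```text
clock: 7.3
position: [413.1, 262.7, 359.1]
ee_rot: [0.994, -0.11, 0.001, -0.001]
contact_force: [0.5, 0.0, 1.0]
gripper_width: 84.8
grasp_force: 0.0
```

Request:
move_arm(
  fingers=[85,85,85],
  travel=[
    [0,0,10],
    [0,0,20],
    [0,0,20],
  ],
  dr=[
    [0,0,0],
    [0,0,0],
    [0,0,0],
  ],
)

```text
clock: 7.6
position: [414.5, 259.9, 336.4]
ee_rot: [0.994, -0.112, -0.001, 0.001]
contact_force: [0.4, -0.4, 0.1]
gripper_width: 85.0
grasp_force: 0.0
```

Run:
```python
from h import *
np.set_printoptions(precision=1,suppress=True)
I={n:cv2.cvtColor(arm.get_image(n),cv2.COLOR_RGB2BGR) for n in M}
for n in M: cv2.imwrite(f"pics/{n}1.png",I[n])
P={}
for n,(x0,y0,x1,y1) in {"scene":(270,260,345,330),"top":(340,160,430,230)}.items():
    h=cv2.cvtColor(I[n],cv2.COLOR_BGR2HSV)[y0:y1,x0:x1]
    m=cv2.inRange(h,(22,110,60),(33,255,255));k,l,s,ce=cv2.connectedComponentsWithStats(m)
    i=1+s[1:,4].argmax();P[n]=ce[i]+[x0,y0];print(n,P[n],s[i])
print(tri(P["scene"],P["top"]));print(arm.read_state()["position"])
a=cv2.resize(I["scene"][130:330,270:470],None,fx=3,fy=3,interpolation=cv2.INTER_CUBIC)
cv2.imwrite("pics/cs1.png",a)
```

```text
scene [318.4 289.6] [ 44  23   9  15 117]
top [380.9 193.6] [37 28  9 12 87]
(array([623.2, -72.3, 102.7]), np.float64(0.6720292257105887))
[415.2 260.  337.5]
```

View pics/cs1.png

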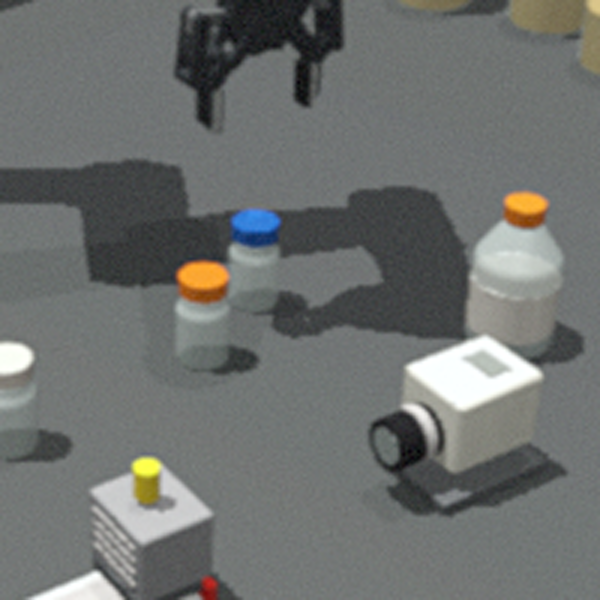

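The scene crop shows the lamp against the red stop, and the knob is now at (623, −72). The gripper hovers above the blue cap, which is at crop (256,225). The other jars, the bottle and the camera have not moved. Next I descend and grip.

Request:
move_arm(
  fingers=[78,78,78,78,78,78,78,78,78,78],
  travel=[
    [0,-2,5],
    [0,-2,20],
    [0,-2,45],
    [0,-2,70],
    [0,-2,92],
    [0,-2,110],
    [0,-2,122],
    [0,-2,130],
    [0,-2,133],
    [0,-2,133],
  ],
  dr=[
    [0,0,0],
    [0,0,0],
    [0,0,0],
    [0,0,0],
    [0,0,0],
    [0,0,0],
    [0,0,0],
    [0,0,0],
    [0,0,0],
    [0,0,0],
  ],
)

```text
clock: 8.7
position: [415.5, 262.7, 204.6]
ee_rot: [0.994, -0.111, 0.0, 0.0]
contact_force: [-0.2, 0.2, -0.2]
gripper_width: 78.0
grasp_force: 0.0
```

Request:
move_arm(
  fingers=[70,64,58,54,50,46,40,30,30,30],
  travel=[
    [0,0,0],
    [0,0,0],
    [0,0,0],
    [0,0,0],
    [0,0,0],
    [0,0,0],
    [0,0,0],
    [0,0,0],
    [0,0,0],
    [0,0,0],
  ],
  dr=[
    [0,0,0],
    [0,0,0],
    [0,0,0],
    [0,0,0],
    [0,0,0],
    [0,0,0],
    [0,0,0],
    [0,0,0],
    [0,0,0],
    [0,0,0],
  ],
)

```text
clock: 9.7
position: [415.2, 262.5, 205.2]
ee_rot: [0.994, -0.111, -0.0, 0.0]
contact_force: [-1.8, -0.8, 5.2]
gripper_width: 41.8
grasp_force: 60.5
```

Request:
move_arm(
  fingers=[30,30,30,30,30,30,30,30,30,30],
  travel=[
    [0,0,-3],
    [0,0,-8],
    [0,0,-16],
    [0,0,-28],
    [0,0,-44],
    [0,0,-64],
    [0,0,-86],
    [0,0,-106],
    [0,0,-118],
    [0,0,-122],
  ],
  dr=[
    [0,0,0],
    [0,0,0],
    [0,0,0],
    [0,0,0],
    [0,0,0],
    [0,0,0],
    [0,0,0],
    [0,0,0],
    [0,0,0],
    [0,0,0],
  ],
)

```text
clock: 10.7
position: [415.4, 262.8, 328.7]
ee_rot: [0.994, -0.111, 0.001, -0.002]
contact_force: [-0.1, -0.5, -0.9]
gripper_width: 42.1
grasp_force: 60.8
```

Request:
move_arm(
  fingers=[30,30,30,30,30,30,30,30,30,30],
  travel=[
    [8,5,0],
    [25,15,0],
    [50,30,0],
    [80,47,0],
    [115,68,0],
    [150,88,0],
    [185,109,0],
    [218,128,0],
    [245,144,0],
    [262,155,0],
  ],
  dr=[
    [0,0,0],
    [0,0,0],
    [0,0,0],
    [0,0,0],
    [0,0,0],
    [0,0,0],
    [0,0,0],
    [0,0,0],
    [0,0,0],
    [0,0,0],
  ],
)

```text
clock: 11.7
position: [638.0, 51.1, 324.7]
ee_rot: [0.994, -0.112, -0.001, 0.001]
contact_force: [-0.4, 0.9, -0.7]
gripper_width: 41.8
grasp_force: 60.8
```

Request:
move_arm(
  fingers=[30,30,30,30,30],
  travel=[
    [10,6,0],
    [16,9,0],
    [16,9,0],
    [16,9,0],
    [16,9,0],
  ],
  dr=[
    [0,0,0],
    [0,0,0],
    [0,0,0],
    [0,0,0],
    [0,0,0],
  ],
)

```text
clock: 12.2
position: [649.6, 42.1, 326.9]
ee_rot: [0.994, -0.111, -0.0, -0.0]
contact_force: [-0.5, 0.4, -1.2]
gripper_width: 41.9
grasp_force: 60.8
```

Run:
```python
from h import *
I={n:cv2.cvtColor(arm.get_image(n),cv2.COLOR_RGB2BGR) for n in M}
s=arm.read_state();print(s["position"],s["gripper_width"],s["grasp_force"],s["contact_force"])
X=[650,41,120]
a=[]
for n in M:
    u,v=proj(n,X).astype(int);a.append(cv2.resize(I[n][v-75:v+75,u-65:u+65],(390,450),interpolation=cv2.INTER_CUBIC))
cv2.imwrite("pics/c2.png",np.hstack(a))
```

```text
[649.74265073  42.05734272 327.05423917] 41.71276860561536 60.818876987323165 [ 0.68739667 -0.59299867 -0.32065622]
```

View pics/c2.png

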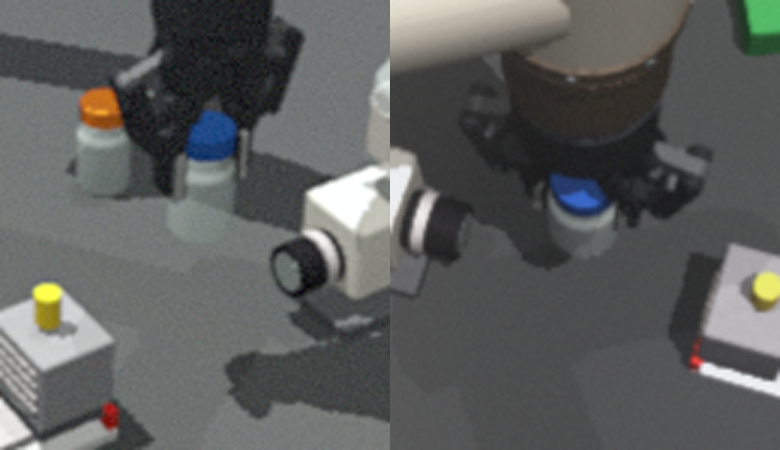

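The jar hangs upright in the gripper between the lens and the lamp. Left (scene) half: cap at (210,135). Right (top) half: cap at (580,190). Now I lower it.

Request:
move_arm(
  fingers=[30,30,30,30,30,30,30,30,30,30],
  travel=[
    [0,0,6],
    [0,0,18],
    [0,0,36],
    [0,0,56],
    [0,0,75],
    [0,0,90],
    [0,0,102],
    [0,0,110],
    [0,0,114],
    [0,0,115],
  ],
  dr=[
    [0,0,0],
    [0,0,0],
    [0,0,0],
    [0,0,0],
    [0,0,0],
    [0,0,0],
    [0,0,0],
    [0,0,0],
    [0,0,0],
    [0,0,0],
  ],
)

```text
clock: 13.3
position: [650.2, 41.4, 211.4]
ee_rot: [0.994, -0.111, -0.0, 0.0]
contact_force: [-0.8, -0.1, -1.6]
gripper_width: 41.6
grasp_force: 60.8
```

Request:
move_arm(
  fingers=[30,30,30,30,30,30],
  travel=[
    [0,0,1],
    [0,0,2],
    [0,0,3],
    [0,0,4],
    [0,0,5],
    [0,0,5],
  ],
  dr=[
    [0,0,0],
    [0,0,0],
    [0,0,0],
    [0,0,0],
    [0,0,0],
    [0,0,0],
  ],
)

```text
clock: 13.9
position: [650.1, 41.3, 206.6]
ee_rot: [0.994, -0.111, -0.0, 0.0]
contact_force: [0.2, 0.4, -0.2]
gripper_width: 41.5
grasp_force: 60.8
```

Request:
move_arm(
  fingers=[30,30,30,30],
  travel=[
    [0,0,0.5],
    [0,0,1],
    [0,0,1.5],
    [0,0,1.5],
  ],
  dr=[
    [0,0,0],
    [0,0,0],
    [0,0,0],
    [0,0,0],
  ],
)

```text
clock: 14.3
position: [650.2, 41.4, 205.3]
ee_rot: [0.994, -0.111, 0.0, 0.0]
contact_force: [0.8, -0.0, -0.6]
gripper_width: 41.4
grasp_force: 60.9
```

Request:
move_arm(
  fingers=[30,30,30,30],
  travel=[
    [0,0,0.5],
    [0,0,1],
    [0,0,1],
    [0,0,1],
  ],
  dr=[
    [0,0,0],
    [0,0,0],
    [0,0,0],
    [0,0,0],
  ],
)

```text
clock: 14.7
position: [650.2, 41.4, 205.3]
ee_rot: [0.994, -0.111, 0.0, 0.0]
contact_force: [-2.2, -0.1, 4.6]
gripper_width: 41.7
grasp_force: 61.5
```

The jar is on the bench, with 4.6 N of contact force. I'll release it and lift away.

Request:
move_arm(
  fingers=[42,45,50,56,62,66,66,66,66,66],
  travel=[
    [0,0,0],
    [0,0,0],
    [0,0,0],
    [0,0,0],
    [0,0,0],
    [0,0,0],
    [0,0,-5],
    [0,0,-20],
    [0,0,-45],
    [0,0,-75],
  ],
  dr=[
    [0,0,0],
    [0,0,0],
    [0,0,0],
    [0,0,0],
    [0,0,0],
    [0,0,0],
    [0,0,0],
    [0,0,0],
    [0,0,0],
    [0,0,0],
  ],
)

```text
clock: 15.7
position: [650.0, 41.3, 280.3]
ee_rot: [0.994, -0.111, -0.001, 0.0]
contact_force: [0.5, 0.0, 0.1]
gripper_width: 65.8
grasp_force: 0.0
```

Request:
move_arm(
  fingers=[66,66,66,66,66,66,66,66,66,66],
  travel=[
    [0,0,-30],
    [0,0,-65],
    [0,0,-100],
    [-20,0,-110],
    [-50,0,-110],
    [-85,0,-110],
    [-120,0,-110],
    [-155,0,-110],
    [-180,0,-110],
    [-190,0,-110],
  ],
  dr=[
    [0,0,0],
    [0,0,0],
    [0,0,0],
    [0,0,0],
    [0,0,0],
    [0,0,0],
    [0,0,0],
    [0,0,0],
    [0,0,0],
    [0,0,0],
  ],
)

```text
clock: 16.7
position: [462.8, 83.2, 390.9]
ee_rot: [0.994, -0.111, 0.001, -0.001]
contact_force: [0.4, 0.1, 0.5]
gripper_width: 66.0
grasp_force: 0.0
```

Run:
```python
from h import *
np.set_printoptions(precision=1,suppress=True)
I={n:cv2.cvtColor(arm.get_image(n),cv2.COLOR_RGB2BGR) for n in M}
X=[650,41,75];P={};K={};a=[]
for n in M:
    for c,D,XX,lo,hi in(("b",P,X,105,125),("y",K,[623,-72,103],22,33)):
        u,v=proj(n,XX).astype(int);x0,y0=u-22,v-22
        m=cv2.inRange(cv2.cvtColor(I[n],cv2.COLOR_BGR2HSV)[y0:y0+44,x0:x0+44],(lo,110,60),(hi,255,255))
        k,l,s,ce=cv2.connectedComponentsWithStats(m);i=1+s[1:,4].argmax();D[n]=ce[i]+[x0,y0]
    u,v=proj(n,X).astype(int)
    a.append(cv2.resize(I[n][v-75:v+75,u-65:u+65],(390,450),interpolation=cv2.INTER_CUBIC))
j,r=tri(P["scene"],P["top"]);k,rk=tri(K["scene"],K["top"]);L=np.array([668.6,122]);d=L-k[:2];d/=np.linalg.norm(d)
w=j[:2]-L;print(j,r,k,rk,"along",w@d,"lat",w[0]*d[1]-w[1]*d[0],"to lamp",(j[:2]-k[:2])@d-33)
cv2.imwrite("pics/c3.png",np.hstack(a));print(arm.read_state()["position"])
```

```text
[651.2  42.8  72.5] 0.5555666359950008 [623.2 -72.4 102.9] 0.6847387235486055 along -81.10860186766212 lat 1.053200995480001 to lamp 85.52581291918106
[464.   83.4 390.7]
```

View pics/c3.png

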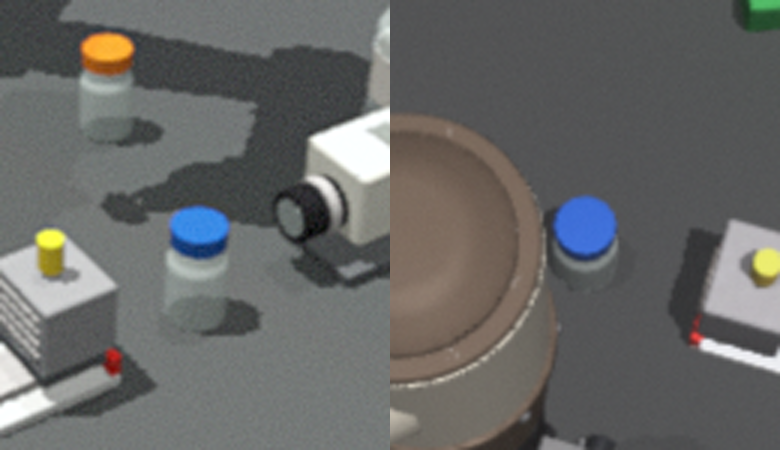

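The jar stands upright between lens and lamp (scene half: cap at (199,232); top half: cap at (585,227)). I measure it 81 mm from the lens, 85 mm from the lamp and 1 mm off the line, with the lamp still against the stop.

```bash
python3 -c "
from bench import arm
print(arm.job_done())"
```

```text
the job is handed in; nothing more can be done
None
```

The lamp is home against the red stop, and the blue-capped jar stands upright about 81 mm from the lens and 85 mm from the lamp front, roughly 1 mm off the line; the job is handed in at about 17 s, with no verdict returned.

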